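Refill the gravity lane with findings tins

ROBOT

A 6-joint arm with a two-finger parallel gripper is mounted at the origin on the work surface. World frame = base frame: x ahead of the robot, y to its left, z up, the work surface at z = 0. Lengths are in m, angles in rad, forces in N, time in s.
With the tool pointing down it reaches from about 0.35 to 0.875 m from the base axis. Payload 4.2 kg.
Tool frame: the origin (TCP) lies on the front face of the gripper's body, between the roots of the fingers; the fingertips stand 70 mm ahead of it and the grasp point (between the pads) lies 51 mm ahead of it; z points along the fingers, y is the direction in which the jaws open and shut (so a half turn about z gives the same grasp; the last joint's range is limited). The gripper opens to 87 mm and grips with 3 to 60 N. Pads are 19 mm wide; open, the fingers measure 117 mm over their backs; the gripper's body (75 mm by 190 mm) begins 51 mm behind the grasp point.
Start: joints at [1.389, 0.385, 0.008, 0, -1.194, -0.259], TCP at [0.267, 0.565, 0.292] pointing down, gripper open.
Joint ranges: [-3.14, 3.14], [-1.21, 2.06], [-1.07, 1.41], [-3.16, 2.05], [-2.99, -0.16], [-3.1, 3.1]. Speed limits (rad/s): [2.79, 2.79, 3.14, 3.14, 3.14, 3.14].

INTERFACE

Orientations are given as a unit quaternion [x, y, z, w].
In Python, from workcell import manip, imaging gives the robot as it stands.
- The arm moves only by the shell command python3 -m pendant 'ROWS' [FORCE]. ROWS is JSON, a list of rows, each a list of 7 numbers: the turn, a rotation vector about the world's x, y, z in rad, then the shift along the world's x, y, z in mm, then the finger opening in mm, from 0 to 87. A call has 1 to 5 rows; each row shifts and turns the commanded pose from where the row before left it; what a row does not reach is not made up. A row lasts 1/10 s, in which the tool goes at most 50 mm and 8.59 degrees, less where a joint would pass 70% of its speed; a pose out of reach is approached as far as the arm can. A call with a gripper value outside its range is refused whole. The fingers move at their own pace and stop on an object; FORCE is the grip in N (left out, the last holds). Time passes only in rows, so rows that do not move let the fingers close. It gives the time, the measured TCP pose, the force and the opening at its end, in the units of the state.
- manip.get_state(): the state, without advancing time (a new reading comes with each control period).
- imaging.capture(name): name is "scene" or "top" or "wrist"; returns (picture, depth): 400x640x3 uint8, blue, green, red; 400x640 float32, m along the optical axis (not along the pixel's ray), 0 where there is no reading.
- imaging.camera_info(name): a dict with "camera_matrix" (3x3 intrinsics, pixels), "T" (4x4, takes a point from camera to world coordinates); the wrist camera has in their place "T_tool_cam" (4x4, takes a point from camera to tool coordinates, whose origin is the TCP and whose axes are the flange's). Camera axes: x right, y up, looking along -z (the intrinsics and any distortion apply to the point x, -y, -z); pixel columns grow to the right and rows downward; lengths in m; the calibration is good to about 2 mm. A picture is of the moment at which its call begins: read the wrist's pose just before it. camera_info takes no time and is no camera call.
- manip.finish_job(): hands the job in, once; it reports no verdict.
The state is a dict: "time_s": time; "qpos": joint angles; "joint_vel": joint speeds; "effort": joint torques, N m; "tool_pos": TCP position; "eef_rot": TCP orientation; "force": force on the tool from outside, world axes, zero at the start; "ft_torque": the same for the moment, N m; "gripper_width": finger opening in m.
Only numpy, scipy, OpenCV 4.12 (cv2) and the standard library are available. Lean on these libraries where they do the work, as an engineer would, in place of code of your own. Each camera call takes 0.05 s, during which the arm holds its last target.

TASK

Load the two oblong metal tins into the wider of the two sloped lanes of the little rack, lengthwise. Set each one on the lane's upper half and let go, so that it slides down by itself: in the end one tin rests against the stop and the other right behind it, both lying flat on the lane floor.

Things in the scene. Friction and masses are not known exactly. Their poses are not given: they have to be found in the camera images.
- tin_a: one of two identical oblong metal tins with hinged lids, upright among other things on the right of the bench: 66 mm long (x axis), 44 wide (y), 54 tall, 110 to 225 g. The other things differ: low square tin, round tin, flat dark block, slim cartons. Origin: centre of its underside, z up.
- tin_b: one of two identical oblong metal tins with hinged lids, upright among other things on the right of the bench: 66 mm long (x axis), 44 wide (y), 54 tall, 110 to 225 g. The other things differ: low square tin, round tin, flat dark block, slim cartons. Origin: centre of its underside, z up. Either may go first.
- lane_stop (a point): low end of the wider sheet-metal lane on the rack at the left: point on its floor, mid-width, at the foot of the stop plate (28 mm high). Axes: x up the slope (18 degrees; the lane falls roughly towards the right side of the bench), y across, z square out of the floor. The lane is fixed, 300 mm long along the slope, 64 mm wide inside; side walls 3 mm thick, 12 mm high, so held tins clear them. Slippery: tins slide at once.
- lane_load (a point): good place for the middle of a tin's underside when letting go: on the floor of the wider lane, mid-width, 230 mm up the slope from the stop, 70 mm below the open top edge, about 113 mm above the bench. Axes as lane_stop. A parallel narrower lane (36 mm inside, a slim carton in it) runs 110 mm to one side or the other, centre to centre: not for these tins.
Not all that is in view belongs to the job. Leave any green look-alike of the tin_b alone. What is shaped like the tin_a but green is not meant.

How it is judged:
By the outcome, as a careful person would: the job done as asked, in the order asked, and still so for the second after the job is handed in, with the robot touching nothing.
It also fails if it takes over 58 s, if anything falls off the work surface, if the arm or the gripper's body presses on something with over 40 N, if the wrist force passes 120 N, or if a joint passes its speed limit or range.

## Working session

There is one attempt and no reset: what is moved stays moved. The work goes in short steps, Python scripts to look and compute and a shell command to move; the robot and the scene stay as the last step left them, time stands still between calls to the robot, and variables do not carry over. Pictures are saved under pics/ and viewed, and the job is handed in when it is done.

```bash
ls; mkdir -p pics; cat > h.py <<'E'
import numpy as np, cv2
from workcell import manip, imaging
def cap(n,tag):
    p,d=imaging.capture(n); cv2.imwrite(f'pics/{tag}.png',p); np.save(f'pics/{tag}.npy',d); return p,d
def cam(n,st=None):
    i=imaging.camera_info(n); K=np.array(i['camera_matrix'])
    if 'T' in i: T=np.array(i['T'])
    else:
        from scipy.spatial.transform import Rotation as R
        st=st or manip.get_state(); W=np.eye(4); W[:3,:3]=R.from_quat(st['eef_rot']).as_matrix(); W[:3,3]=st['tool_pos']; T=W@np.array(i['T_tool_cam'])
    return K,T,i
def pts(d,K,T):
    v,u=np.mgrid[:d.shape[0],:d.shape[1]]
    x=(u-K[0,2])/K[0,0]*d; y=(v-K[1,2])/K[1,1]*d
    P=np.stack([x,-y,-d,np.ones_like(d)],-1)@T.T
    return P[...,:3]
def ray(u,v,z,K,T):
    r=T[:3,:3]@np.array([(u-K[0,2])/K[0,0],-(v-K[1,2])/K[1,1],-1]); o=T[:3,3]
    return o+r*(z-o[2])/r[2]
E
python3 - <<'E'
from h import *
print(manip.get_state())
for n in ['scene','top']:
    cap(n,n+'0'); i=imaging.camera_info(n); print(i)
print(imaging.camera_info('wrist'))
E
```

```text
pics
{'time_s': 0.0, 'qpos': array([ 1.38859449e+00,  3.85500678e-01,  6.67327787e-03, -5.16101292e-04,
       -1.19398708e+00, -2.58588248e-01]), 'joint_vel': array([ 1.00800433e-04, -1.10361048e-03, -1.10150381e-03, -4.88317980e-04,
       -9.21855364e-04,  3.18245816e-05]), 'effort': array([ 1.46861244e-04, -3.90666747e+01,  1.87399954e+01,  4.21971962e+00,
        1.09886113e-02, -1.83489396e-04]), 'tool_pos': array([0.26644907, 0.564872  , 0.29120921]), 'eef_rot': array([ 9.75789823e-01, -2.18707899e-01, -2.01145401e-04,  1.01749756e-03]), 'force': array([ 0.04622823,  0.51296239, -0.67126721]), 'ft_torque': array([-0.01588121,  0.00465723,  0.01212686]), 'gripper_width': 0.08718640447479319}
{'camera_matrix': array([[405.59673291,   0.        , 321.8998869 ],
       [  0.        , 405.59673291, 198.17416435],
       [  0.        ,   0.        ,   1.        ]]), 'T': array([[-0.87704792, -0.40499933,  0.25838437,  0.79718005],
       [ 0.48030924, -0.74986289,  0.45498206,  0.46634042],
       [ 0.00948542,  0.52314547,  0.85219061,  1.0149352 ],
       [ 0.        ,  0.        
[... 283 characters left out ...]
980156,  0.01217645,  0.01576653, -0.00237971],
       [ 0.017514  ,  0.16013853,  0.98693916,  1.01608742],
       [ 0.        ,  0.        ,  0.        ,  1.        ]])}
{'camera_matrix': array([[321.62794013,   0.        , 315.15868952],
       [  0.        , 321.62794013, 198.89691599],
       [  0.        ,   0.        ,   1.        ]]), 'T_tool_cam': array([[-2.13161015e-04,  9.71263237e-01,  2.38007728e-01,
         6.45352755e-02],
       [ 9.99999028e-01, -1.20894496e-04,  1.38895149e-03,
         8.13753271e-04],
       [ 1.37781134e-03,  2.38007793e-01, -9.71262267e-01,
        -9.16388184e-02],
       [ 0.00000000e+00,  0.00000000e+00,  0.00000000e+00,
         1.00000000e+00]])}
```

View pics/scene0.png

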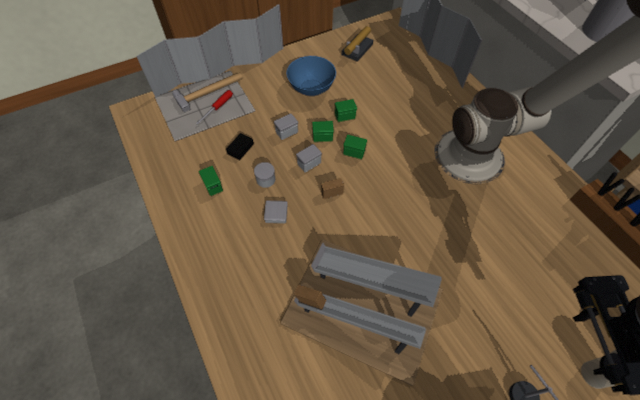

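View pics/top0.png

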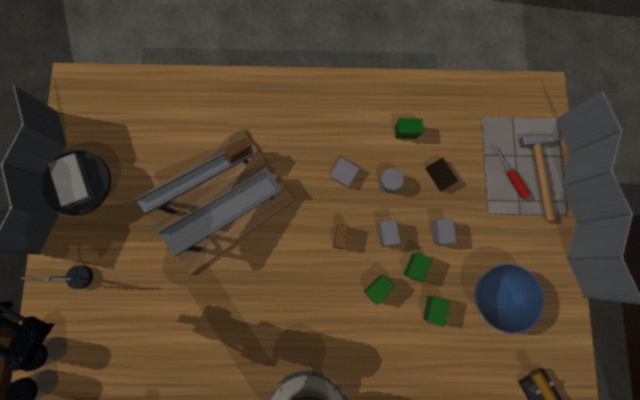

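The top view shows the wide lane from its high end (~165,240) to its low end (~278,185), with the narrow lane above it. The grey candidates are (389,233), (444,232), a squarish tin at (345,172) and a round one at (391,180). The green ones are decoys. Next I'll enlarge the candidates and measure them.

```bash
python3 - <<'E'
from h import *
a=cv2.imread('pics/top0.png'); s=cv2.imread('pics/scene0.png')
c1=cv2.resize(a[150:330,320:480],None,fx=2.5,fy=2.5,interpolation=cv2.INTER_CUBIC)
c2=cv2.resize(s[80:240,190:380],None,fx=2.1,fy=2.1,interpolation=cv2.INTER_CUBIC)
H=max(c1.shape[0],c2.shape[0]); o=np.zeros((H,c1.shape[1]+c2.shape[1],3),np.uint8); o[:c1.shape[0],:c1.shape[1]]=c1;o[:c2.shape[0],c1.shape[1]:]=c2
cv2.imwrite('pics/crop0.png',o); print(o.shape)
for n in ['top','scene']:
    K,T,_=cam(n); P=pts(np.load(f'pics/{n}0.npy'),K,T); img=cv2.imread(f'pics/{n}0.png')
    hsv=cv2.cvtColor(img,cv2.COLOR_BGR2HSV)
    z=P[...,2]; m=((z>0.02)&(z<0.075)&(P[...,0]>0.3)&(P[...,0]<0.85)&(P[...,1]<0.0)&(P[...,1]>-0.5)&(np.load(f'pics/{n}0.npy')>0)).astype(np.uint8)
    k,l,st,ce=cv2.connectedComponentsWithStats(m)
    for i in range(1,k):
        if st[i,4]<60: continue
        mm=l==i; zt=np.percentile(z[mm],95); top=mm&(z>zt-0.006)
        xy=P[top][:,:2].astype(np.float32)*1000; r=cv2.minAreaRect(xy); 
        print(n,ce[i].round(),'z',zt.round(4),'rect',np.round(r[0],1),np.round(r[1],1),round(r[2],1),'med',np.median(xy,0).round(1),'hsv',np.median(hsv[top],0),top.sum())
E
```

```text
(450, 799, 3)
top [409. 127.] z 0.0572 rect [ 752.2 -269.9] [43.  65.4] 1.2 med [ 752.2 -270.2] hsv [ 62. 182.  73.] 353
top [344. 171.] z 0.0294 rect [628.8 -93.7] [61.8 62.1] 60.1 med [628.  -93.7] hsv [156.  11.  97.] 473
top [442. 173.] z 0.0315 rect [ 627.3 -361.8] [77.4 50.9] 31.4 med [ 627.  -361.1] hsv [ 16. 123.  28.] 491
top [391. 179.] z 0.0508 rect [ 605.4 -218.2] [56.9 57.7] 89.9 med [ 604.1 -218.7] hsv [158.  11.  95.] 378
top [389. 232.] z 0.0572 rect [ 462.6 -208.6] [65.6 44.5] 8.6 med [ 461.7 -207.9] hsv [160.  11.  95.] 406
top [444. 231.] z 0.0568 rect [ 467.9 -354.9] [65.7 44.3] 4.1 med [ 468.2 -354.1] hsv [160.  11.  94.] 417
top [340. 235.] z 0.053 rect [453.3 -81. ] [25.9 61.6] 79.4 med [452.9 -80.8] hsv [ 15. 156.  90.] 239
top [418. 266.] z 0.0571 rect [ 374.4 -282.8] [44.5 65.6] 65.2 med [ 375.5 -282.1] hsv [ 59. 161.  74.] 433
top [488. 276.] z 0.0723 rect [ 351.4 -448.3] [ 26.3 115.5] 44.9 med [ 358.8 -440.6] hsv [109.  71.  69.] 86
top [379. 287.] z 0.0571 rect [ 317.4 -180.5] [43. 65.] 42.2 med [ 320.1 -183.1] hsv [ 58. 161.  75.] 375
scene [307.  91.] z
[... 361 characters left out ...]
9.2 51.1] 32.7 med [ 631.5 -357.4] hsv [30. 39. 12.] 299
scene [353. 145.] z 0.054 rect [ 320.  -178.1] [45.5 65. ] 43.7 med [ 322.8 -179.1] hsv [ 66. 183.  92.] 211
scene [308. 156.] z 0.054 rect [ 466.7 -204.7] [66. 46.] 7.5 med [ 467.4 -204.9] hsv [143.   9. 115.] 251
scene [264. 173.] z 0.0485 rect [ 608.4 -214.9] [58.6 56.1] 60.0 med [ 608.  -214.5] hsv [143.   9. 116.] 259
scene [210. 179.] z 0.0546 rect [ 756.2 -268.3] [68.8 43.5] 89.6 med [ 756.2 -267.1] hsv [ 66. 183.  91.] 286
scene [332. 186.] z 0.05 rect [456.  -78.5] [29.3 62.3] 77.8 med [456.5 -77.8] hsv [ 15. 132. 109.] 172
scene [275. 210.] z 0.027 rect [631.4 -91.7] [62.8 61.5] 58.8 med [631.7 -91. ] hsv [143.   9. 117.] 390
```

View pics/crop0.png

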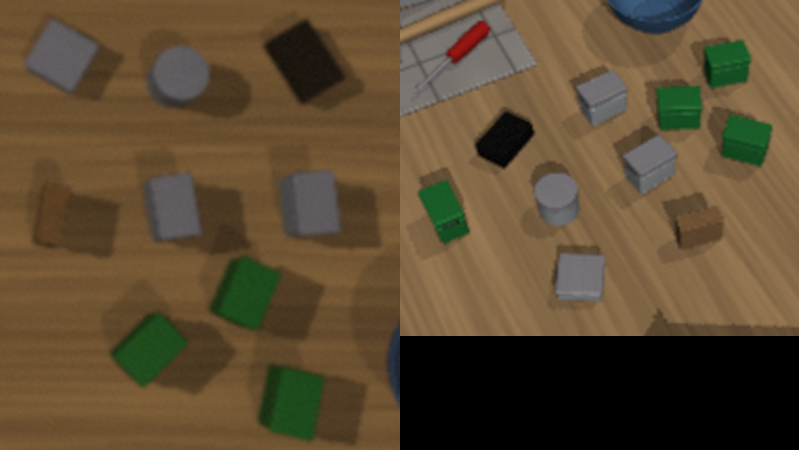

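Both views agree. The grey 66×44 mm, 54 mm tall pieces at top (389,233) and (444,232) are the tins. The crop shows lid seams on both, while the other grey ones are 62×62 low and round. Next is the lane.

```bash
python3 - <<'E'
from h import *
for n,poly in [('top',[(165,236),(268,176),(280,186),(178,250)]),('scene',[(322,252),(432,282),(430,300),(316,270)])]:
    K,T,_=cam(n); P=pts(np.load(f'pics/{n}0.npy'),K,T)
    m=np.zeros((400,640),np.uint8); cv2.fillPoly(m,[np.array(poly)],1); m=cv2.erode(m,np.ones((3,3)))
    Q=P[(m>0)&(P[...,2]>0.01)]
    for it in range(8):
        A=np.c_[Q[:,:2],np.ones(len(Q))]; c=np.linalg.lstsq(A,Q[:,2],rcond=None)[0]; r=Q[:,2]-A@c; 
        Q=Q[(r<0.004)&(r>-.006)]
    g=c[:2]; nn=np.r_[-g,1];nn/=np.linalg.norm(nn)
    print(n,'slope',np.degrees(np.arctan(np.linalg.norm(g))),'uphill az',np.degrees(np.arctan2(g[1],g[0])),'n',nn,c,len(Q))
    # project neighbourhood in lane frame
    az=np.arctan2(g[1],g[0]); up=np.r_[np.cos(az),np.sin(az),np.linalg.norm(g)]; up/=np.linalg.norm(up); y=np.cross(nn,up)
    o=Q.mean(0); 
    L=(P-o)@np.c_[up,y,nn]
    D=np.load(f'pics/{n}0.npy')>0
    fl=D&(abs(L[...,2])<.005)&(abs(L[...,1])<.05)&(abs(L[...,0])<.25)
    wl=D&(L[...,2]>.006)&(L[...,2]<.016)&(abs(L[...,1])<.06)&(abs(L[...,0])<.25)
    st=D&(L[...,2]>.02)&(L[...,2]<.04)&(abs(L[...,1])<.05)&(abs(L[...,0])<.25)
    pr=lambda k:print(k.sum(),np.percentile(L[k],[1,5,50,95,99],axis=0).round(4).tolist() if k.sum() else '')
    pr(fl);pr(wl);pr(st); print('o',o)
    w=L[wl]; print('wall y',np.median(w[w[:,1]>0,1]),np.median(w[w[:,1]<0,1]), 'wall h',np.percentile(w[:,2],95), 'x span',w[:,0].min(),w[:,0].max())
    print('hi',L[st][:,:].round(4)[:10].tolist())
E
```

```text
top slope 44.927458596254795 uphill az -161.32823385093783 n [0.66904177 0.22609075 0.70800147] [-0.94497228 -0.31933655  0.63357065] 138
417 [[-0.1157, -0.0488, -0.0049], [-0.1137, -0.0446, -0.0043], [-0.0157, -0.0033, 0.0002], [0.0206, 0.0439, 0.0046], [0.0275, 0.0486, 0.005]]
534 [[-0.1269, -0.059, 0.0061], [-0.124, -0.0545, 0.0066], [-0.0336, -0.0021, 0.0108], [0.0114, 0.0532, 0.0153], [0.0177, 0.0586, 0.0159]]
422 [[-0.1441, -0.049, 0.0201], [-0.1414, -0.0438, 0.0205], [-0.0473, 0.0062, 0.0252], [-0.0053, 0.0459, 0.0348], [0.0, 0.0492, 0.0361]]
o [0.50224723 0.21788112 0.08938353]
wall y 0.029512470512993532 -0.0302220485584023 wall h 0.015260962010505098 x span -0.12912497832376152 0.024865025081631933
hi [[-0.1441, 0.0456, 0.0383], [-0.1426, 0.0483, 0.0382], [-0.1462, 0.0392, 0.0361], [-0.1435, 0.0421, 0.0366], [-0.1439, 0.0446, 0.0355], [-0.1458, 0.0469, 0.0336], [-0.1424, 0.0499, 0.0344], [-0.1452, 0.0358, 0.0346], [-0.1432, 0.0386, 0.0347], [-0.144, 0.041, 0.0334]]
scene slope 26.23969728234599 uphill az 79.20396410535189 n [-0.08281637 -0.43430185  0.89695226] [ 0.09233085
[... 179 characters left out ...]
1, -0.0586, 0.0061], [-0.2342, -0.0532, 0.0064], [-0.0754, 0.0006, 0.0096], [0.015, 0.0541, 0.0152], [0.0298, 0.0588, 0.0159]]
166 [[-0.2498, -0.0494, 0.0201], [-0.2497, -0.0453, 0.0203], [-0.0868, -0.0018, 0.0223], [-0.0022, 0.0437, 0.025], [0.0063, 0.0487, 0.0266]]
o [0.5091448  0.22476015 0.0876682 ]
wall y 0.029176552623351098 -0.03040948890284979 wall h 0.015166069102761161 x span -0.2478138285435826 0.03644881873663629
hi [[-0.2496, 0.0309, 0.0254], [-0.2491, 0.0367, 0.0238], [-0.248, 0.0453, 0.0218], [-0.2479, 0.0483, 0.0208], [-0.2498, 0.0157, 0.0266], [-0.2485, 0.0183, 0.0266], [-0.2497, 0.0246, 0.0238], [-0.248, 0.0301, 0.0231], [-0.2495, 0.0335, 0.0211], [-0.2484, 0.0361, 0.0209]]
```

```bash
python3 - <<'E'
from h import *
a=cv2.imread('pics/top0.png'); s=cv2.imread('pics/scene0.png')
c1=cv2.resize(a[120:280,130:300],None,fx=3,fy=3,interpolation=cv2.INTER_CUBIC)
c2=cv2.resize(s[235:385,280:450],None,fx=3,fy=3,interpolation=cv2.INTER_CUBIC)
c1=c1[:,:400*3]; o=np.vstack([c1,c2])
o=np.zeros((480,1020,3),np.uint8);o[:480,:510]=c1;o[:450,510:]=c2
o=cv2.resize(o,(800,376));cv2.imwrite('pics/crop1.png',cv2.convertScaleAbs(o,alpha=1.6))
for n in ['top','scene']:
    K,T,_=cam(n); P=pts(np.load(f'pics/{n}0.npy'),K,T)
    if n=='top':
        for t in np.linspace(0,1,12):
            u,v=int(168+t*108),int(240-t*58); print(u,v,P[v,u].round(3))
    else:
        for t in np.linspace(0,1,12):
            u,v=int(316+t*120),int(259+t*33); print(u,v,P[v,u].round(3))
E
```

```text
168 240 [0.43  0.329 0.133]
177 234 [0.445 0.312 0.125]
187 229 [0.458 0.292 0.117]
197 224 [0.471 0.27  0.112]
207 218 [0.487 0.25  0.1  ]
217 213 [0.501 0.228 0.092]
226 208 [0.515 0.208 0.086]
236 203 [0.529 0.186 0.075]
246 197 [0.547 0.163 0.067]
256 192 [0.562 0.139 0.057]
266 187 [0.578 0.114 0.047]
276 182 [0.587 0.087 0.066]
316 259 [0.608 0.109 0.063]
326 262 [0.586 0.122 0.046]
337 265 [0.568 0.146 0.056]
348 268 [0.549 0.168 0.063]
359 271 [0.532 0.191 0.074]
370 274 [0.516 0.213 0.083]
381 277 [0.501 0.236 0.097]
392 280 [0.484 0.256 0.104]
403 283 [0.468 0.276 0.109]
414 286 [0.454 0.296 0.12 ]
425 289 [0.438 0.315 0.125]
436 292 [0.423 0.333 0.132]
```

View pics/crop1.png

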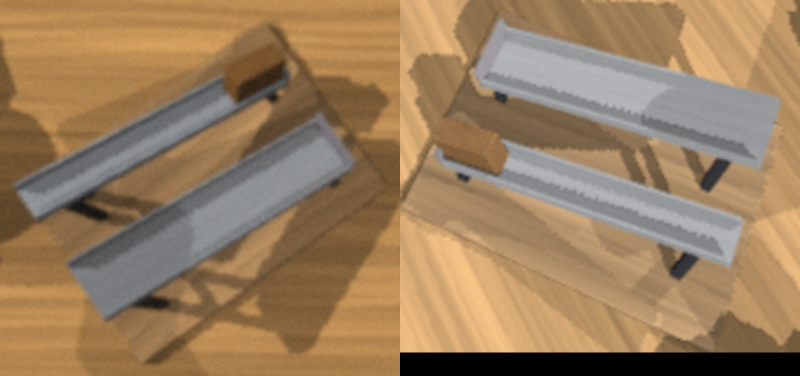

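The depth along the centre line is sound: it falls about 18° and the stop is near (0.59,0.09). My mask had taken in the walls, so I'll refit from the centre strip.

```bash
cat > lane.py <<'E'
from h import *
def lane(n,a,b,d,P,D):
    m=np.zeros((400,640),np.uint8); cv2.line(m,a,b,1,7)
    Q=P[(m>0)&D]
    A=np.c_[Q[:,:2],np.ones(len(Q))]; 
    w=np.ones(len(Q),bool)
    for it in range(10):
        c=np.linalg.lstsq(A[w],Q[w,2],rcond=None)[0]; r=Q[:,2]-A@c; w=abs(r)<max(.004,2*np.std(r[w])*(it<4))
    g=c[:2]; return c,Q[w]
E
python3 - <<'E'
from lane import *
for n,a,b in [('top',(178,234),(262,189)),('scene',(332,263),(430,290))]:
    K,T,_=cam(n); d=np.load(f'pics/{n}0.npy'); P=pts(d,K,T); D=d>0
    c,Q=lane(n,a,b,d,P,D); g=c[:2]
    az=np.arctan2(g[1],g[0]); print(n,'slope',np.degrees(np.arctan(np.hypot(*g))),'az',np.degrees(az),len(Q))
    # use edges: floor pixels -> minAreaRect in lane plane
    nn=np.r_[-g,1];nn/=np.linalg.norm(nn)
    o=Q.mean(0); up=np.r_[np.cos(az),np.sin(az),np.hypot(*g)];up/=np.linalg.norm(up);y=np.cross(nn,up); B=np.c_[up,y,nn]
    L=(P-o)@B; near=D&(abs(L[...,1])<.055)&(abs(L[...,0])<.22)
    wl=(near&(L[...,2]>-.006)&(L[...,2]<.018)).astype(np.uint8)
    k,l,st,ce=cv2.connectedComponentsWithStats(wl); i=1+st[1:,4].argmax(); wm=l==i
    r=cv2.minAreaRect((L[wm][:,:2]*1000).astype(np.float32)); print('chan rect',r, 'o',o)
    # centerline: direction by bins
    for lo in np.arange(-.18,.2,.02):
        s=wm&(L[...,0]>lo)&(L[...,0]<lo+.02)
        hi=near&(L[...,0]>lo)&(L[...,0]<lo+.02)&(L[...,2]>.004)
        if s.sum()>8: print(round(lo+.01,3),'y',L[s][:,1].min().round(4),L[s][:,1].max().round(4),'mid',round((L[s][:,1].min()+L[s][:,1].max())/2,4),'zmed',np.median(L[s&(abs(L[...,1])<.02)][:,2]).round(4),'zmax',L[hi][:,2].max().round(4) if hi.any() else '')
E
```

```text
top slope 18.064265554586125 az 129.59122576019516 902
chan rect ((-2.011688232421875, 0.559112548828125), (71.42303466796875, 301.78924560546875), 87.59709930419922) o [0.50623764 0.21993526 0.08921875]
-0.15 y -0.0272 0.0423 mid 0.0076 zmed 0.0015 zmax 0.0313
-0.13 y -0.0295 0.0412 mid 0.0059 zmed 0.0 zmax 0.0147
-0.11 y -0.0298 0.0407 mid 0.0055 zmed 0.0002 zmax 0.0147
-0.09 y -0.0308 0.0398 mid 0.0045 zmed 0.0002 zmax 0.0134
-0.07 y -0.0316 0.0387 mid 0.0035 zmed 0.0001 zmax 0.0139
-0.05 y -0.0326 0.0379 mid 0.0027 zmed -0.0001 zmax 0.0156
-0.03 y -0.0337 0.0372 mid 0.0017 zmed 0.0001 zmax 0.0155
-0.01 y -0.0342 0.0358 mid 0.0008 zmed -0.0002 zmax 0.0139
0.01 y -0.0349 0.0358 mid 0.0004 zmed 0.0001 zmax 0.0136
0.03 y -0.0361 0.0347 mid -0.0007 zmed 0.0001 zmax 0.0136
0.05 y -0.0371 0.0339 mid -0.0016 zmed -0.0001 zmax 0.0144
0.07 y -0.0382 0.033 mid -0.0026 zmed -0.0 zmax 0.0155
0.09 y -0.0382 0.0326 mid -0.0028 zmed 0.0001 zmax 0.0153
0.11 y -0.0389 0.0314 mid -0.0038 zmed -0.0003 zmax 0.014
0.13 y -0.0399 0.0303 mid -0.0048 zmed -0.0002 zmax 0.0149
0.15 y -0.0402 0.0302 mid -0.
[... 451 characters left out ...]
02 zmax 0.0154
-0.09 y -0.0413 0.0294 mid -0.006 zmed -0.0 zmax 0.018
-0.07 y -0.0402 0.0305 mid -0.0049 zmed -0.0002 zmax 0.0141
-0.05 y -0.0396 0.0311 mid -0.0042 zmed 0.0001 zmax 0.0141
-0.03 y -0.0387 0.0318 mid -0.0035 zmed -0.0 zmax 0.0155
-0.01 y -0.038 0.034 mid -0.002 zmed 0.0 zmax 0.0157
0.01 y -0.0368 0.0343 mid -0.0013 zmed -0.0003 zmax 0.0145
0.03 y -0.036 0.0348 mid -0.0006 zmed -0.0002 zmax 0.0166
0.05 y -0.0353 0.0362 mid 0.0005 zmed 0.0001 zmax 0.0149
0.07 y -0.0338 0.0369 mid 0.0016 zmed 0.0 zmax 0.0142
0.09 y -0.0328 0.0393 mid 0.0033 zmed -0.0002 zmax 0.0141
0.11 y -0.0321 0.0396 mid 0.0038 zmed -0.0004 zmax 0.0153
0.13 y -0.0315 0.0394 mid 0.0039 zmed -0.0004 zmax 0.0134
```

```bash
python3 - <<'E'
import numpy as np
from scipy.spatial.transform import Rotation as R
def fr(az,s=18):
    a=np.radians(az);t=np.radians(s);up=np.array([np.cos(a)*np.cos(t),np.sin(a)*np.cos(t),np.sin(t)]);y=np.array([-np.sin(a),np.cos(a),0]);return up,y,np.cross(up,y)
res=[]
for n,o,az0,cx,cy,Ln,rot in [('top',[0.50623764,0.21993526,0.08921875],129.59,-.00201,.00056,.3018,-2.42),('scene',[0.49997804,0.23163197,0.09123045],124.18,-.0161,-.00255,.3044,2.82)]:
    up,y,_=fr(az0); c=np.array(o)+up*cx+y*cy
    up2,y2,_=fr(az0+rot)
    ld=c+up2*(Ln/2-.070); stp=c+up2*(Ln/2-.3); print(n,'centre',c,'load',ld,'stop',stp); res.append(ld)
L=np.mean(res,0); print(L)
up,y,nn=fr(127.05); print(up,y,nn)
for nm,xa in [('x=down',-up),('x=up',up)]:
    Z=-nn; X=xa; Y=np.cross(Z,X); print(nm,R.from_matrix(np.c_[X,Y,Z]).as_quat())
print('TCP at h=36:',L+nn*(.036+.051))
from workcell import manip
s=manip.get_state(); print(R.from_quat(s['eef_rot']).as_matrix().round(3))
E
```

```text
top centre [0.50702435 0.21810523 0.08859763] load [0.4605383  0.27941497 0.1135971 ] stop [0.59269888 0.1051104  0.04252319]
scene centre [0.5106898  0.22039728 0.08625528] load [0.4636418  0.28283208 0.11165647] stop [0.59528462 0.10813616 0.04058256]
[0.46209005 0.28112353 0.11262679]
[-0.57302271  0.75904774  0.30901699] [-0.79811002 -0.60251173  0.        ] [ 0.18618637 -0.24662956  0.95105652]
x=down [ 0.88410844 -0.44031865 -0.14002902 -0.06973962]
x=up [ 0.44031865  0.88410844  0.06973962 -0.14002902]
TCP at h=36: [0.47828827 0.25966675 0.1953687 ]
[[ 0.904 -0.427 -0.001]
 [-0.427 -0.904 -0.002]
 [ 0.     0.002 -1.   ]]
```

```bash
python3 -m pendant '[[0,0,0.029,10,-38.6,0,87],[0,0,0.029,10,-38.6,0,87],[0,0,0.029,10,-38.6,0,87],[0,0,0.029,10,-38.6,0,87],[0,0,0.029,10,-38.6,0,87]]' 20
python3 -m pendant '[[0,0,0.029,10,-38.6,0,87],[0,0,0.029,10,-38.6,0,87],[0,0,0.029,10,-38.6,0,87],[0,0,0.029,10,-38.6,0,87],[0,0,0.029,10,-38.6,0,87]]'
python3 -c "
from workcell import manip;print(manip.get_state()['qpos'].round(3))"
```

```text
time_s: 0.6
tool_pos: [0.3167, 0.3704, 0.2918]
eef_rot: [0.989, -0.147, -0.0, 0.0]
force: [0.6, 0.2, 0.6]
gripper_width: 0.087
time_s: 1.1
tool_pos: [0.3664, 0.1775, 0.2921]
eef_rot: [0.997, -0.074, -0.0, 0.0]
force: [0.7, 0.1, 0.2]
gripper_width: 0.0872
[ 0.854  0.002 -0.482 -0.    -1.086  0.567]
```

```bash
python3 -m pendant '[[0,0,0.029,10,-38.6,0,87],[0,0,0.029,10,-38.6,0,87],[0,0,0.029,10,-38.6,0,87],[0,0,0.029,10,-38.6,0,87],[0,0,0.029,10,-38.6,0,87]]'
python3 -m pendant '[[0,0,0.029,10,-38.6,-10,87],[0,0,0.029,10,-38.6,-10,87],[0,0,0.029,10,-38.6,-10,87],[0,0,0.029,8,-38.6,-10,87],[0,0,0.029,8,-38.6,-10,87]]'
python3 -m pendant '[[0,0,0,0,0,0,87],[0,0,0,0,0,0,87]]'
python3 - <<'E'
from h import *
s=manip.get_state(); p,d=cap('wrist','w1'); K,T,_=cam('wrist',s); P=pts(d,K,T); z=P[...,2]
print(s['tool_pos'],s['qpos'].round(3))
m=((z>0.035)&(z<0.075)&(d>0)).astype(np.uint8); k,l,st,ce=cv2.connectedComponentsWithStats(m)
for i in range(1,k):
    if st[i,4]<200: continue
    mm=l==i; zt=np.median(z[mm]); top=mm&(z>np.percentile(z[mm],90)-.005)
    r=cv2.minAreaRect((P[top][:,:2]*1000).astype(np.float32)); print(ce[i].round(),zt,r,np.median(p[top],0))
E
```

```text
time_s: 1.6
tool_pos: [0.4164, -0.0154, 0.2922]
eef_rot: [1.0, -0.002, -0.0, -0.0]
force: [1.0, 0.4, 0.4]
gripper_width: 0.0873
time_s: 2.1
tool_pos: [0.4625, -0.2084, 0.2415]
eef_rot: [0.998, 0.07, -0.0, -0.0]
force: [0.3, 0.9, 0.3]
gripper_width: 0.0867
time_s: 2.3
tool_pos: [0.4621, -0.2074, 0.2413]
eef_rot: [0.998, 0.068, -0.001, -0.0]
force: [0.2, 0.1, 0.2]
gripper_width: 0.0872
[ 0.4621461  -0.20740535  0.24134228] [-0.101  0.231 -0.353 -0.    -0.989  1.809]
[353.  29.] 0.04720707788740819 ((598.6622924804688, -220.60153198242188), (46.85880661010742, 58.542537689208984), 7.470700740814209) [210. 203. 204.]
[178. 182.] 0.04880313694966798 ((453.0226135253906, -82.04595947265625), (26.528362274169922, 62.24755859375), 79.36160278320312) [109. 161. 209.]
[317. 191.] 0.05287011399281577 ((462.0697021484375, -209.31431579589844), (66.27111053466797, 43.43723678588867), 8.640262603759766) [227. 222. 223.]
[474. 204.] 0.05268303218587217 ((467.24871826171875, -355.7906188964844), (66.34693908691406, 44.26865005493164), 4.454832553863525) [222. 218. 219.]
[377. 289.] 0.052602082719099136 ((376.63616943359375, -280.17266845703125), (29.52558708190918, 62.343936920166016), 8.904009819030762) [ 92. 187.  64.]
[275. 305.] 0.050882850880256514 ((338.6061706542969, -183.08998107910156), (15.662139892578125, 34.292320251464844), 42.509151458740234) [ 90. 185.  64.]
```

View pics/w1.png

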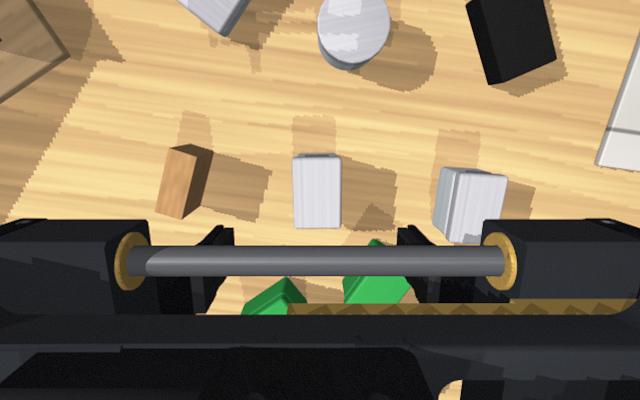

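The wrist view shows the tin at (317,191) centred between the jaws. Its measured position is (462,−209), within 2–4 mm of the other cameras. I'll go down and grip.

```bash
python3 -m pendant '[[0,0,0,0.5,-1.5,-40,87],[0,0,0,0,0,-40,87],[0,0,0,0,0,-40,87],[0,0,0,0,0,-25,87],[0,0,0,0,0,-8,87]]' 20
python3 -m pendant '[[0,0,0,0,0,0,87],[0,0,0,0,0,0,40],[0,0,0,0,0,0,40],[0,0,0,0,0,0,40],[0,0,0,0,0,0,40]]' 20
```

```text
time_s: 2.85
tool_pos: [0.4618, -0.2068, 0.0874]
eef_rot: [0.998, 0.07, -0.002, -0.001]
force: [-0.4, -0.7, 0.8]
gripper_width: 0.0868
time_s: 3.35
tool_pos: [0.4635, -0.2083, 0.0902]
eef_rot: [0.998, 0.069, 0.001, 0.0]
force: [0.6, 0.1, -0.0]
gripper_width: 0.0628
```

```bash
python3 -m pendant '[[0,0,0,0,0,0,35],[0,0,0,0,0,0,35],[0,0,0,0,0,0,35],[0,0,0,0,0,0,35],[0,0,0,0,0,0,35]]' 20
python3 -m pendant '[[0,0,0,0,0,10,35],[0,0,0,0,0,20,35],[0,0,0,0,0,40,35],[0,0,0,0,0,40,35],[0,0,0,0,0,40,35]]' 20
```

```text
time_s: 3.85
tool_pos: [0.4632, -0.2083, 0.0894]
eef_rot: [0.998, 0.07, 0.0, 0.0]
force: [0.6, -0.5, 2.4]
gripper_width: 0.0436
time_s: 4.35
tool_pos: [0.4626, -0.2081, 0.241]
eef_rot: [0.998, 0.07, -0.0, -0.0]
force: [2.0, 0.5, -1.6]
gripper_width: 0.0438
```

```bash
python3 -m pendant '[[0,0,-0.0887,2.2,37.6,10,35],[0,0,-0.0887,2.2,37.6,10,35],[0,0,-0.0887,2.2,37.6,10,35],[0,0,-0.0887,2.2,37.6,10,35],[0,0,-0.0887,2.2,37.6,10,35]]' 20
python3 -m pendant '[[0,0,-0.0887,2.2,37.6,0,35],[0,0,-0.0887,2.2,37.6,0,35],[0,0,-0.0887,2.2,37.6,0,35],[0,0,-0.0887,2.2,37.6,0,35],[0,0,-0.0887,2.2,37.6,0,35]]'
python3 -m pendant '[[0,0,-0.0887,2.2,37.6,0,35],[0,0,-0.0887,2.2,37.6,0,35],[0,0,0,0,0,0,35]]'
python3 -m pendant '[[0.0627,0.0473,0,0,0,0,35],[0.0627,0.0473,0,0,0,0,35],[0.0627,0.0473,0,0,0,0,35],[0.0627,0.0473,0,0,0,0,35],[0,0,0,0,0,0,35]]'
cat > chk.py <<'E'
from h import *
from scipy.spatial.transform import Rotation as R
s=manip.get_state(); M=R.from_quat(s['eef_rot']).as_matrix()
up=np.array([-0.57302271,0.75904774,0.30901699]);y=np.array([-0.79811002,-0.60251173,0]);nn=np.array([0.18618637,-0.24662956,0.95105652])
D=np.c_[-up,np.cross(-nn,-up),-nn]; print('rot left',R.from_matrix(D@M.T).as_rotvec().round(4))
L=np.array([.4615,.2805,.1126]); t=s['tool_pos']+M@[0,0,.0893]-L
print('underside in lane frame mm',1000*np.array([t@up,t@y,t@nn]),s['gripper_width'],s['force'],s['tool_pos'],s['time_s'],s['qpos'].round(2))
E
python3 chk.py
```

```text
time_s: 4.85
tool_pos: [0.4735, -0.0188, 0.29]
eef_rot: [0.988, -0.153, 0.0, -0.0]
force: [1.2, -0.4, -1.7]
gripper_width: 0.0436
time_s: 5.35
tool_pos: [0.4845, 0.1691, 0.2896]
eef_rot: [0.93, -0.367, -0.0, -0.0]
force: [1.3, -1.0, -0.7]
gripper_width: 0.0438
time_s: 5.65
tool_pos: [0.4895, 0.2465, 0.289]
eef_rot: [0.896, -0.445, -0.0, -0.0]
force: [0.9, -0.7, -1.5]
gripper_width: 0.0435
time_s: 6.15
tool_pos: [0.4902, 0.2416, 0.2893]
eef_rot: [0.883, -0.442, -0.14, -0.07]
force: [-0.6, -0.5, -0.5]
gripper_width: 0.0442
rot left [-0.0005 -0.0007  0.0037]
underside in lane frame mm [ 8.64145175  0.46313967 93.6660273 ] 0.044184870566774566 [-0.59278206 -0.45782245 -0.45439885] [0.49022342 0.24155171 0.28925854] 6.15 [ 0.6   0.29 -0.04 -0.33 -1.27  0.15]
```

```bash
python3 -m pendant '[[0,0,0.003,-3,3.5,-20,35],[0,0,0,-4,5.5,-30,35],[0,0,0,-3,4,-20,35],[0,0,0,-1.2,1.6,-10,35],[0,0,0,0,0,0,35]]' 20
python3 chk.py
python3 - <<'E'
from h import *
a,d=cap('top','top2'); s,_=cap('scene','scene2')
c1=cv2.resize(a[150:280,130:300],(510,390),interpolation=cv2.INTER_CUBIC)
cv2.imwrite('pics/c2.png',c1)
c2=cv2.resize(s[215:345,300:470],(510,390),interpolation=cv2.INTER_CUBIC)
cv2.imwrite('pics/c2.png',cv2.resize(np.hstack([c1,c2]),(800,306)))
E
```

```text
time_s: 6.65
tool_pos: [0.4775, 0.2573, 0.2081]
eef_rot: [0.885, -0.439, -0.141, -0.068]
force: [0.1, -0.7, -1.4]
gripper_width: 0.0438
rot left [ 0.0027 -0.0022 -0.003 ]
underside in lane frame mm [ 2.64495901  1.63683047 10.23157648] 0.04376821571915928 [ 0.07201547 -0.70167203 -1.35044884] [0.47746438 0.25725155 0.20809871] 6.65 [ 0.64  0.36 -0.16 -0.35 -1.09  0.18]
```

View pics/c2.png

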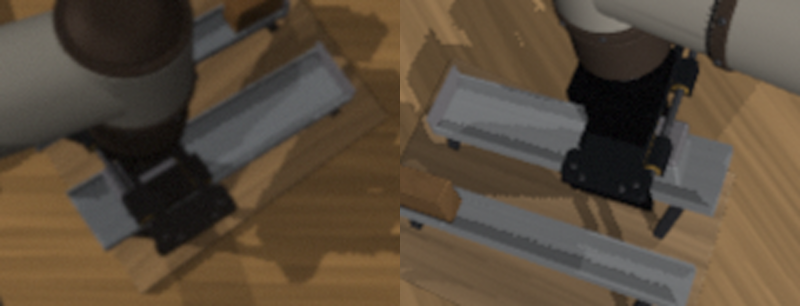

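Both views show the gripper squarely over the lane's upper half. I'll lower the tin while watching the force.

```bash
python3 -m pendant '[[0,0,0,0.6,1.5,-3,35],[0,0,0,-0.3,0.8,-2,35],[0,0,0,-0.4,0.5,-2,35],[0,0,0,0,0,0,35],[0,0,0,0,0,0,35]]' 20
python3 chk.py
```

```text
time_s: 7.25
tool_pos: [0.4783, 0.2603, 0.2023]
eef_rot: [0.885, -0.439, -0.14, -0.07]
force: [-0.4, 0.2, -1.1]
gripper_width: 0.0436
rot left [ 0.0002 -0.0001 -0.0019]
underside in lane frame mm [ 2.78009077 -1.16307179  4.1349068 ] 0.043576743933896774 [-0.38989173  0.24362065 -1.13568355] [0.47827829 0.26031319 0.20232372] 7.25 [ 0.64  0.37 -0.16 -0.36 -1.08  0.19]
```

```bash
python3 -m pendant '[[0,0,0,-0.4,0.5,-2,35],[0,0,0,0,0,0,35],[0,0,0,0,0,0,35]]' 20
python3 chk.py
python3 -m pendant '[[0,0,0,-0.2,0.2,-1,35],[0,0,0,0,0,0,35],[0,0,0,0,0,0,35]]' 20
python3 chk.py
```

```text
time_s: 7.55
tool_pos: [0.4778, 0.2608, 0.2002]
eef_rot: [0.885, -0.439, -0.14, -0.069]
force: [0.9, 0.3, -0.4]
gripper_width: 0.0437
rot left [ 0.0003 -0.0003 -0.002 ]
underside in lane frame mm [ 2.78412539 -1.06682641  1.88154525] 0.0437343634550645 [ 0.87257135  0.34550471 -0.43762566] [0.47780456 0.26082509 0.20017986] 7.55 [ 0.64  0.37 -0.16 -0.36 -1.07  0.19]
time_s: 7.85
tool_pos: [0.4776, 0.261, 0.1992]
eef_rot: [0.885, -0.439, -0.14, -0.069]
force: [0.3, 0.2, -1.6]
gripper_width: 0.0439
rot left [ 0.0002 -0.0003 -0.002 ]
underside in lane frame mm [ 2.75940042 -1.04997277  0.8805    ] 0.043889882207601684 [ 0.31494191  0.16751011 -1.55269988] [0.47761389 0.26103441 0.19921892] 7.85 [ 0.64  0.37 -0.16 -0.36 -1.07  0.19]
```

```bash
python3 -m pendant '[[0,0,0,-0.2,0.2,-1,35],[0,0,0,0,0,0,35],[0,0,0,0,0,0,35]]' 20
python3 -m pendant '[[0,0,0,-0.2,0.2,-1,35],[0,0,0,0,0,0,35],[0,0,0,0,0,0,35]]' 20
python3 chk.py
```

```text
time_s: 8.15
tool_pos: [0.4779, 0.2612, 0.1989]
eef_rot: [0.885, -0.439, -0.14, -0.07]
force: [1.7, -0.8, 1.9]
gripper_width: 0.0436
time_s: 8.45
tool_pos: [0.4781, 0.2613, 0.1988]
eef_rot: [0.885, -0.439, -0.139, -0.07]
force: [2.0, -2.1, 6.7]
gripper_width: 0.044
rot left [-0.0004  0.0024 -0.0027]
underside in lane frame mm [ 2.4932277  -1.78177326  0.54221082] 0.044017950820835886 [ 2.04258671 -2.13360634  6.74766136] [0.47807767 0.26132105 0.19884667] 8.45 [ 0.64  0.37 -0.16 -0.36 -1.07  0.19]
```

Contact came at the expected height, pushing with 7 N along the floor normal. I'll open the gripper.

```bash
python3 -m pendant '[[0,0,0,0.1,-0.1,0.6,44],[0,0,0,0,0,0,87],[0,0,0,0,0,0,87],[0,0,0,0,0,0,87],[0,0,0,0,0,0,87]]' 20
python3 -m pendant '[[0,0,0,0,0,0,87],[0,0,0,0,0,0,87],[0,0,0,0,0,0,87],[0,0,0,0,0,0,87],[0,0,0,0,0,0,87]]' 20
python3 - <<'E'
from h import *
a,d=cap('top','top3'); s,_=cap('scene','scene3')
c1=cv2.resize(a[150:280,130:300],(510,390),interpolation=cv2.INTER_CUBIC)
c2=cv2.resize(s[215:345,300:470],(510,390),interpolation=cv2.INTER_CUBIC)
cv2.imwrite('pics/c3.png',cv2.resize(np.hstack([c1,c2]),(800,306)))
E
```

```text
time_s: 8.95
tool_pos: [0.4771, 0.2614, 0.1974]
eef_rot: [0.884, -0.44, -0.14, -0.069]
force: [-0.3, 0.3, 0.4]
gripper_width: 0.0682
time_s: 9.45
tool_pos: [0.4773, 0.2613, 0.1979]
eef_rot: [0.885, -0.439, -0.14, -0.07]
force: [1.0, -0.5, 0.1]
gripper_width: 0.0868
```

View pics/c3.png

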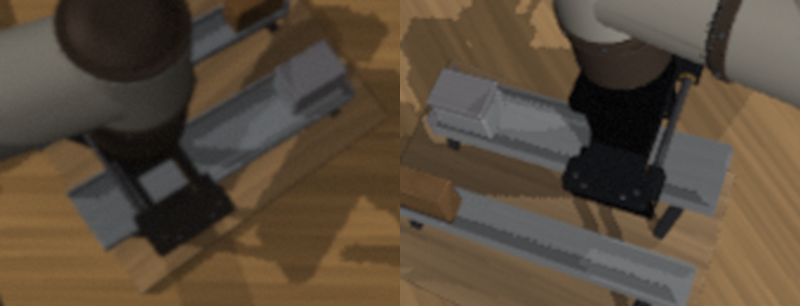

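The first tin rests flat against the stop: (310,75) in the left crop and (465,100) in the right. Now I'll retreat along the lane normal and go to the second tin.

```bash
python3 -m pendant '[[0,0,0,4,-5.5,21.5,87],[0,0,0,6,-8.5,32,87],[0,0,0,7,-8.5,32,87],[-0.0627,-0.0473,0,0,0,0,87],[-0.0627,-0.0473,0,0,0,0,87]]' 20
python3 -m pendant '[[-0.0627,-0.0473,0,0,0,0,87],[-0.0627,-0.0473,0,0,0,0,87],[0,0,0.0668,-1.8,-39.6,0,87],[0,0,0.0668,-1.8,-39.6,0,87],[0,0,0.0668,-1.8,-39.6,0,87]]'
python3 -m pendant '[[0,0,0.0668,-1.8,-39.6,0,87],[0,0,0.0668,-1.8,-39.6,0,87],[0,0,0.0668,-1.8,-39.6,0,87],[0,0,0.0668,-1.8,-39.6,0,87],[0,0,0.0668,-1.8,-39.6,0,87]]'
python3 -m pendant '[[0,0,0.0668,-1.8,-39.6,0,87],[0,0,0.0668,-1.8,-39.6,0,87],[0,0,0.0668,-1.8,-39.6,-10,87],[0,0,0.0668,-1.8,-39.6,-10,87],[0,0,0.0668,-1.8,-39.6,-10,87]]'
python3 -m pendant '[[0,0,0.0668,-1.8,-39.6,-10,87],[0,0,0.0668,-1.8,-39.6,0,87],[0,0,0,0,0,0,87],[0,0,0,0,0,0,87]]'
python3 - <<'E'
from h import *
from scipy.spatial.transform import Rotation as R
s=manip.get_state(); p,d=cap('wrist','w2'); K,T,_=cam('wrist',s); P=pts(d,K,T); z=P[...,2]
print(s['tool_pos'],R.from_quat(s['eef_rot']).as_matrix().round(3),s['qpos'].round(2))
m=((z>0.035)&(z<0.075)&(d>0)).astype(np.uint8); k,l,st,ce=cv2.connectedComponentsWithStats(m)
for i in range(1,k):
    if st[i,4]<200: continue
    mm=l==i; zt=np.median(z[mm]); top=mm&(z>np.percentile(z[mm],90)-.005)
    r=cv2.minAreaRect((P[top][:,:2]*1000).astype(np.float32)); print(ce[i].round(),zt,r,np.median(p[top],0))
E
```

```text
time_s: 10.05
tool_pos: [0.4954, 0.2384, 0.285]
eef_rot: [0.893, -0.444, -0.068, -0.036]
force: [-0.3, -0.5, -0.7]
gripper_width: 0.0867
time_s: 10.55
tool_pos: [0.4884, 0.1192, 0.2833]
eef_rot: [0.936, -0.351, -0.0, 0.0]
force: [0.7, 0.9, -0.3]
gripper_width: 0.0873
time_s: 11.05
tool_pos: [0.4796, -0.0795, 0.2836]
eef_rot: [0.982, -0.191, 0.0, 0.0]
force: [0.3, 0.2, -0.5]
gripper_width: 0.0872
time_s: 11.55
tool_pos: [0.4706, -0.2776, 0.2532]
eef_rot: [1.0, -0.026, 0.0, 0.001]
force: [0.3, 0.5, -1.1]
gripper_width: 0.0872
time_s: 11.95
tool_pos: [0.4669, -0.3558, 0.2429]
eef_rot: [0.999, 0.039, -0.0, 0.0]
force: [-0.7, 0.6, -0.3]
gripper_width: 0.0868
[ 0.46690348 -0.35581709  0.24285415] [[ 0.997  0.077 -0.001]
 [ 0.077 -0.997 -0.   ]
 [-0.001  0.    -1.   ]] [-0.38  0.36 -0.16  0.   -1.05  2.02]
[164.  24.] 0.04720507704674304 ((595.0755615234375, -220.7083740234375), (39.587100982666016, 59.96027374267578), 5.483699798583984) [222. 217. 218.]
[ 19. 182.] 0.04859673729968436 ((452.8824462890625, -83.59785461425781), (26.20311737060547, 62.350364685058594), 80.77312469482422) [103. 152. 198.]
[315. 191.] 0.05289645325894651 ((467.44256591796875, -356.3449401855469), (66.12203979492188, 44.01329040527344), 4.2957844734191895) [224. 219. 220.]
[236. 293.] 0.05273205843679257 ((365.0727844238281, -286.6623840332031), (31.162830352783203, 51.523738861083984), 65.4768295288086) [ 87. 179.  60.]
```

View pics/w2.png

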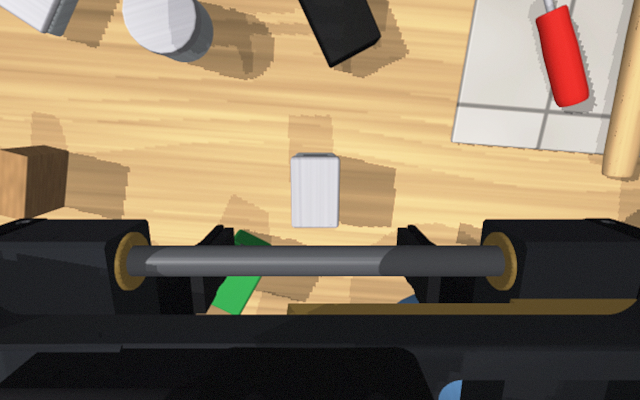

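The second tin at (315,191) is centred under the tool, 0.5 mm off and aligned. I'll go down, grip and lift.

```bash
python3 -m pendant '[[0,0,0,0.5,-0.5,-40,87],[0,0,0,0,0,-40,87],[0,0,0,0,0,-40,87],[0,0,0,0,0,-26,87],[0,0,0,0,0,-8,70]]' 20
python3 -m pendant '[[0,0,0,0,0,0,35],[0,0,0,0,0,0,35],[0,0,0,0,0,0,35],[0,0,0,0,0,0,35],[0,0,0,0,0,0,35]]' 20
python3 -m pendant '[[0,0,0,0,0,0,35],[0,0,0,0,0,0,35],[0,0,0,0,0,0,35],[0,0,0,0,0,0,35]]' 20
python3 -m pendant '[[0,0,0,0,0,10,35],[0,0,0,0,0,20,35],[0,0,0,0,0,40,35],[0,0,0,0,0,40,35],[0,0,0,0,0,40,35]]' 20
```

```text
time_s: 12.5
tool_pos: [0.4666, -0.3536, 0.0868]
eef_rot: [0.999, 0.04, -0.003, -0.001]
force: [-0.2, 0.5, 0.3]
gripper_width: 0.0838
time_s: 13.0
tool_pos: [0.4682, -0.3558, 0.0904]
eef_rot: [0.999, 0.04, 0.001, 0.001]
force: [0.2, 0.5, -0.6]
gripper_width: 0.0466
time_s: 13.4
tool_pos: [0.4681, -0.3558, 0.0902]
eef_rot: [0.999, 0.04, 0.0, 0.001]
force: [-1.2, 0.8, 4.9]
gripper_width: 0.0439
time_s: 13.9
tool_pos: [0.4673, -0.3554, 0.2406]
eef_rot: [0.999, 0.04, -0.0, 0.0]
force: [1.3, -1.0, -1.5]
gripper_width: 0.0436
```

```bash
python3 -m pendant '[[0,0,-0.067,1.4,39.8,10,35],[0,0,-0.067,1.4,39.8,10,35],[0,0,-0.067,1.4,39.8,10,35],[0,0,-0.067,1.4,39.8,10,35],[0,0,-0.067,1.4,39.8,10,35]]' 20
python3 -m pendant '[[0,0,-0.067,1.4,39.8,0,35],[0,0,-0.067,1.4,39.8,0,35],[0,0,-0.067,1.4,39.8,0,35],[0,0,-0.067,1.4,39.8,0,35],[0,0,-0.067,1.4,39.8,0,35]]'
python3 -m pendant '[[0,0,-0.067,1.4,39.8,0,35],[0,0,-0.067,1.4,39.8,0,35],[0,0,-0.067,1.4,39.8,0,35],[0,0,-0.067,1.4,39.8,0,35],[0,0,-0.067,1.4,39.8,0,35]]'
python3 -m pendant '[[0.0627,0.0473,0,0,0,0,35],[0.0627,0.0473,0,0,0,0,35],[0.0627,0.0473,0,0,0,0,35],[0.0627,0.0473,0,0,0,0,35],[0,0,0,0,0,0,35]]'
python3 chk.py
```

```text
time_s: 14.4
tool_pos: [0.4741, -0.1552, 0.2897]
eef_rot: [0.992, -0.129, -0.0, 0.0]
force: [1.3, 0.4, -2.4]
gripper_width: 0.0439
time_s: 14.9
tool_pos: [0.4811, 0.0438, 0.2894]
eef_rot: [0.956, -0.292, -0.0, 0.0]
force: [0.7, -0.5, -1.3]
gripper_width: 0.0438
time_s: 15.4
tool_pos: [0.4882, 0.2427, 0.2893]
eef_rot: [0.894, -0.448, -0.0, 0.001]
force: [1.7, -0.1, -1.0]
gripper_width: 0.0439
time_s: 15.9
tool_pos: [0.4896, 0.2404, 0.289]
eef_rot: [0.883, -0.442, -0.141, -0.069]
force: [0.6, -0.9, -1.2]
gripper_width: 0.044
rot left [ 0.0005 -0.0019  0.0037]
underside in lane frame mm [ 8.07142353  1.76805175 93.57592511] 0.043989654848645386 [ 0.55203102 -0.89665585 -1.2201069 ] [0.4895962  0.24043594 0.28899727] 15.9 [ 0.6   0.29 -0.04 -0.33 -1.27  0.15]
```

```bash
python3 -m pendant '[[0,0,0.003,-2.5,4.3,-20,35],[0,0,0,-3.8,6.3,-30,35],[0,0,0,-2.8,4.5,-20,35],[0,0,0,-1.3,2.2,-10,35],[0,0,0,0,0,0,35]]' 20
python3 -m pendant '[[0,0,0,-0.4,0.6,-2,35],[0,0,0,0,0,0,35],[0,0,0,0,0,0,35]]'
python3 chk.py
```

```text
time_s: 16.4
tool_pos: [0.4775, 0.2585, 0.208]
eef_rot: [0.885, -0.439, -0.141, -0.067]
force: [0.2, 0.2, -0.4]
gripper_width: 0.0439
time_s: 16.7
tool_pos: [0.4785, 0.2594, 0.2084]
eef_rot: [0.885, -0.439, -0.14, -0.07]
force: [-0.0, -0.0, -1.5]
gripper_width: 0.0442
rot left [-0.0002  0.0009 -0.0021]
underside in lane frame mm [ 3.79839983 -0.84596693 10.1784003 ] 0.044175144407262286 [-0.0180059  -0.00402068 -1.49436277] [0.47848698 0.25937318 0.20839362] 16.7 [ 0.64  0.36 -0.15 -0.36 -1.09  0.18]
```

```bash
python3 -m pendant '[[0,0,0,-0.6,0.7,-3,35],[0,0,0,-0.6,0.7,-3,35],[0,0,0,0,0,0,35],[0,0,0,0,0,0,35]]' 20
python3 -m pendant '[[0,0,0,-0.2,0.2,-1,35],[0,0,0,0,0,0,35],[0,0,0,0,0,0,35]]' 20
python3 -m pendant '[[0,0,0,-0.2,0.2,-1,35],[0,0,0,0,0,0,35],[0,0,0,0,0,0,35]]' 20
python3 chk.py
```

```text
time_s: 17.1
tool_pos: [0.4768, 0.2606, 0.2012]
eef_rot: [0.885, -0.439, -0.14, -0.069]
force: [0.0, 0.6, -0.8]
gripper_width: 0.0437
time_s: 17.4
tool_pos: [0.4767, 0.2608, 0.2003]
eef_rot: [0.885, -0.439, -0.14, -0.069]
force: [-0.0, 0.4, -2.2]
gripper_width: 0.0441
time_s: 17.7
tool_pos: [0.4768, 0.2611, 0.1999]
eef_rot: [0.885, -0.439, -0.14, -0.069]
force: [1.4, -1.1, 0.9]
gripper_width: 0.044
rot left [ 0.0004  0.0003 -0.0023]
underside in lane frame mm [ 3.39356852 -0.45258652  1.32371773] 0.04397224880075797 [ 1.36754005 -1.06877907  0.89850566] [0.47681573 0.26107113 0.19985072] 17.7 [ 0.64  0.37 -0.16 -0.36 -1.07  0.19]
```

Force has risen by about 3 N, so the tin is just on the floor. I'll press it down a little more and then release.

```bash
python3 -m pendant '[[0,0,0,-0.1,0.1,-0.6,35],[0,0,0,0,0,0,35]]' 20
python3 -m pendant '[[0,0,0,0,0,0.3,44],[0,0,0,0,0,0,87],[0,0,0,0,0,0,87],[0,0,0,0,0,0,87],[0,0,0,0,0,0,87]]' 20
python3 -m pendant '[[0,0,0,0,0,0,87],[0,0,0,0,0,0,87],[0,0,0,0,0,0,87],[0,0,0,0,0,0,87],[0,0,0,0,0,0,87]]' 20
python3 -m pendant '[[0,0,0,4,-5.5,21.5,87],[0,0,0,6,-8.5,32,87],[0,0,0,7,-8.5,32,87],[-0.0627,-0.0473,0,0,0,10,87],[-0.0627,-0.0473,0,0,0,10,87]]' 20
python3 -m pendant '[[0,0,0,-10,-40,10,87],[0,0,0,-10,-40,10,87],[0,0,0,-10,-40,0,87],[0,0,0,-10,-40,0,87],[0,0,0,-10,-40,0,87]]' 20
python3 -m pendant '[[0,0,0,-10,-40,0,87],[0,0,0,-10,-40,0,87],[0,0,0,0,0,0,87],[0,0,0,0,0,0,87]]' 20
cat > fin.py <<'E'
from lane import *
a,d=cap('top','top4'); s,d2=cap('scene','scene4')
c1=cv2.resize(a[150:280,130:300],(510,390),interpolation=cv2.INTER_CUBIC)
c2=cv2.resize(s[215:345,300:470],(510,390),interpolation=cv2.INTER_CUBIC)
cv2.imwrite('pics/c4.png',cv2.resize(np.hstack([c1,c2]),(800,306)))
up=np.array([-0.57302271,0.75904774,0.30901699]);y=np.array([-0.79811002,-0.60251173,0]);nn=np.array([0.18618637,-0.24662956,0.95105652])
for n,dd,st in [('top',d,[.5927,.1051,.0425]),('scene',d2,[.5953,.1081,.0406])]:
    K,T,_=cam(n); P=pts(dd,K,T); L=(P-st)@np.c_[up,y,nn]*1000
    m=(dd>0)&(L[...,2]>45)&(L[...,2]<65)&(abs(L[...,1])<40)&(L[...,0]>-20)&(L[...,0]<300)
    r=cv2.minAreaRect(L[m][:,:2].astype(np.float32)); print(n,'tops',m.sum(),np.round(r[0],1),np.round(r[1],1),round(r[2],1))
    for lo in range(-10,160,15):
        q=m&(L[...,0]>=lo)&(L[...,0]<lo+15)
        if q.any(): print(lo,q.sum(),'y',L[q][:,1].min().round(1),L[q][:,1].max().round(1),'z',np.median(L[q][:,2]).round(1))
E
python3 fin.py
```

```text
time_s: 17.9
tool_pos: [0.4769, 0.2611, 0.1998]
eef_rot: [0.885, -0.439, -0.14, -0.07]
force: [1.0, -2.1, 4.9]
gripper_width: 0.0438
time_s: 18.4
tool_pos: [0.4761, 0.2612, 0.1986]
eef_rot: [0.884, -0.439, -0.141, -0.069]
force: [-0.6, -0.8, 0.1]
gripper_width: 0.0681
time_s: 18.9
tool_pos: [0.4763, 0.2611, 0.1991]
eef_rot: [0.885, -0.439, -0.14, -0.069]
force: [-0.1, -0.4, -0.2]
gripper_width: 0.087
time_s: 19.4
tool_pos: [0.4942, 0.2381, 0.3061]
eef_rot: [0.892, -0.444, -0.069, -0.035]
force: [-0.4, -0.1, -0.9]
gripper_width: 0.0871
time_s: 19.9
tool_pos: [0.4425, 0.0373, 0.3249]
eef_rot: [0.893, -0.443, -0.07, -0.035]
force: [1.2, -0.7, -0.6]
gripper_width: 0.0874
time_s: 20.3
tool_pos: [0.4231, -0.042, 0.3247]
eef_rot: [0.892, -0.445, -0.07, -0.035]
force: [-0.9, 0.7, -0.4]
gripper_width: 0.087
top tops 450 [55.2 -7.8] [ 42.3 112.5] 84.8
-10 24 y -24.4 18.1 z 53.5
5 91 y -25.5 17.6 z 53.9
20 89 y -25.1 16.0 z 54.1
35 85 y -26.6 15.1 z 54.3
50 65 y -24.8 5.8 z 53.9
65 47 y -24.0 -2.0 z 54.3
80 31 y -23.1 -6.9 z 53.8
95 17 y -23.2 -15.3 z 54.2
110 1 y -22.2 -22.2 z 54.4
scene tops 904 [66.3 -3.7] [133.   44.8] 0.9
-10 25 y -24.7 16.3 z 53.4
5 95 y -26.4 17.3 z 53.9
20 95 y -26.2 18.0 z 53.8
35 99 y -26.4 18.0 z 53.6
50 106 y -26.0 17.9 z 53.6
65 94 y -23.8 18.7 z 53.4
80 103 y -24.1 18.9 z 53.9
95 108 y -24.1 18.9 z 53.8
110 108 y -23.9 19.2 z 53.8
125 71 y -23.4 18.6 z 52.8
```

View pics/c4.png

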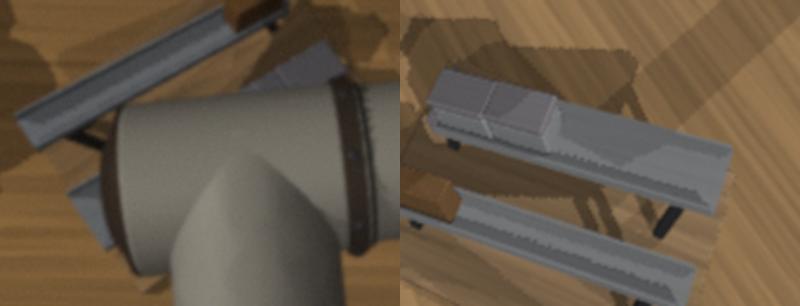

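The scene view shows both tins nose to tail against the stop. Their combined length is 133 mm (66 + 66 expected), and the tops stand 53–54 mm above the floor. The arm is clear, so I'll hand in.

```bash
python3 -c "
from workcell import manip;print(manip.finish_job())"
```

```text
the job is handed in; nothing more can be done
None
```

Both grey oblong tins are in the wider lane, lengthwise. I set each one on the upper half and let go, and it slid down by itself. I handed in with the robot's clock at about 20.4 s.

**Final position:** the last scene-camera check shows one tin against the stop and the other right behind it. They form a single 133 × 45 mm row (132 × 44 expected), centred 66 mm from the stop. Their tops are a level 53–54 mm above the lane floor, so both lie flat.

**Checks that fell short:** in the final top view the arm hid part of the second tin, so its full row was confirmed by the scene camera only. The top and scene cameras disagreed by 3–5 mm on positions throughout, somewhat more than the stated calibration, but within the 10 mm of side clearance in the lane.

**Forces:** the highest reading I saw was about 7 N, while setting the first tin down. I did not touch the green look-alikes or anything else.

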